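# Unlock the keepsake box on the living-room table

## Task

Unlock the wooden keepsake box: take the key with the round, ring-shaped bow from the key rest, put it fully home in the keyhole on top of the box, then turn it clockwise (seen from above) until the lock stops, which draws back the hidden bolt. Leave the key in the lock, let go of it, and leave the T-shaped key in its rest.

Things in the scene. Friction and masses are not known exactly. Their poses are not given: they have to be found in the camera images.
- key_bow (a point): Centre of the ring bow of the right key: steel, 94 mm tall, 0.11 kg, upright in a pale wooden rest, bow centre 82 mm above the table. Bow: upright disc 44 mm across, 12 thick, 20 mm hole; grip its flat faces. x along the width, y through the ring, z up; alike after a half turn. Blade 24 (x) by 8 mm, its tip 72 mm below this point (last 8 mm taper to 14 x 4), held 36 mm deep in the rest.
- other_bow (a point): The other key, to leave alone: same steel and blade, but a T-shaped bow, a solid bar 54 x 12 x 20 mm. It stands in the other slot of the rest (block 180 x 56 x 46 mm high), 100 mm from the right key, in line with that key's width; either key may be in either slot. Point 72 mm above its blade's tip; x along the bar, z up.
- keyhole (a point): Centre of the keyhole, on the face of the round steel lock (68 mm across) 82 mm above the table, in the lid of a fixed dark wooden box 160 x 210 x 80 mm high. x along the slot, y across, z up; turns with the lock. Funnel mouth 41 x 25 mm, 7 mm deep, then a slot 27 x 11 mm (play 7 degrees either way), floor 44 mm below the face. Key fully home: bow centre 28 mm above this point.
- lock (a joint): Angle of the lock barrel in rad: 0 locked (as at the start), growing as it turns clockwise seen from above, end stop at 1.3 (75 degrees). The bolt is clear of the lid from 1.05 (60 degrees). A light friction of 0.08 N m holds it where it is left; no spring.
Not all that is in view belongs to the job. Leave any green, pink or yellow look-alike of the part that bears key_bow alone.

How it is judged:
By the outcome, as a careful person would: the job done as asked, in the order asked, and still so for the second after the job is handed in, with the robot touching nothing.
It also fails if it takes over 48 s, if anything falls off the work surface, if the arm or the gripper's body presses on something with over 40 N, if the wrist force passes 120 N, or if a joint passes its speed limit or range.

## Robot

A 6-joint arm with a two-finger parallel gripper is mounted at the origin on the work surface. World frame = base frame: x ahead of the robot, y to its left, z up, the work surface at z = 0. Lengths are in m, angles in rad, forces in N, time in s.
With the tool pointing down it reaches from about 0.325 to 0.775 m from the base axis. Payload 5.5 kg.
Tool frame: the origin (TCP) lies on the centre line of the jaws, within the pads' length; the fingertips stand 19 mm ahead of it and the grasp point (between the pads) is the TCP; z points along the fingers, x is the direction in which the jaws open and shut, and the axes are right-handed (so a half turn about z gives the same grasp; the last joint's range is limited). The gripper opens to 85 mm and grips with 20 to 120 N. Pads are 22 mm wide; open, the fingers measure 114 mm over their backs; the gripper's body (76 mm by 85 mm) begins 54 mm behind the grasp point. The pads swing forward as they close: fully open they stand 13 mm farther back than shut.
Start: joints at [-1.238, 0.091, 1.231, -0, 1.82, -0.057], TCP at [0.228, -0.555, 0.25] pointing down, gripper open.
Joint ranges: [-2.87, 2.87], [-0.86, 2.18], [0.17, 2.46], [-1.51, 4.65], [0.06, 2.69], [-2.65, 2.65]. Speed limits (rad/s): [2.57, 2.57, 3.01, 3.14, 3.14, 3.14].

## Interface

Orientations are given as a unit quaternion [w, x, y, z].
In Python, from plant import read_state, read_camera, camera_params, sign_off gives the robot as it stands.
- The arm moves only by the tool apply_moves, never from a script. Its argument "commands" is a list of rows, each a list of 3 entries, a list of its own where there are three numbers: the finger opening in cm, from 0 to 8.54, then the shift along the tool's x, y, z in cm, then the turn about the tool's z in rad. A call has 1 to 20 rows; each row is the pose to reach, as a shift and turn from the pose commanded when the call began, along the tool's axes at that moment; what a row does not reach only later rows make up. A row lasts 1/10 s, in which the tool goes at most 50 mm and 8.59 degrees, less where a joint would pass 70% of its speed; a pose out of reach is approached as far as the arm can. A call with a gripper value outside its range is refused whole. The fingers move at their own pace and stop on an object; "force" is the grip in N (left out, the last holds). Time passes only in rows, so rows that repeat a pose let the fingers close. It gives the time, the measured TCP pose, the force and the opening at its end, in the units of the state.
- read_state(): the state, without advancing time (a new reading comes with each control period).
- read_camera(name): name is "side" or "top" or "wrist"; returns the picture (480x640x3 uint8, blue, green, red); there is no depth.
- camera_params(name): a dict with "intrinsics" (3x3 intrinsics, pixels), "rvec" (rotation vector, rad) and "tvec" (3), from world to camera coordinates, as OpenCV has them. Camera axes: x right, y down, z forward; pixel columns grow to the right and rows downward; lengths in m; the calibration is good to about 2 mm. A picture is of the moment at which its call begins: read the wrist's pose just before it. camera_params takes no time and is no camera call; for the wrist camera it gives the pose at the moment of the call.
- sign_off(): hands the job in, once; it reports no verdict.
The state is a dict: "t": time; "q": joint angles; "joint_velocities": joint speeds; "tau": joint torques, N m; "position": TCP position; "ee_rot": TCP orientation; "force": force on the tool from outside, world axes, zero at the start; "torque": the same for the moment, N m; "width": opening from 0.0 (shut) to 1.0 (fully open).
Only numpy, scipy, OpenCV 4.12 (cv2) and the standard library are available. Lean on these libraries where they do the work, as an engineer would, in place of code of your own. Each camera call takes 0.05 s, during which the arm holds its last target.

## Working session

There is one attempt and no reset: what is moved stays moved. The work goes in short steps, Python scripts to look and compute and a tool call to move; the robot and the scene stay as the last step left them, time stands still between calls to the robot, and variables do not carry over. Pictures are saved under pics/ and viewed, and the job is handed in when it is done.

Besides the shell and the picture viewer there is one more tool, called after "Emit:" as name([rows], argument=value, ...), one row to a line, values as JSON. apply_moves: Moves the arm, as the interface text tells. Its arguments: {"type":"object","properties":{"commands":{"type":"array"},"force":{"type":"number"}},"required":["commands"]}

```bash
mkdir -p pics; ls; python3 - <<'E'
from plant import *
import cv2
print(read_state())
for n in ["side","top","wrist"]:
    p=camera_params(n); print(n,p)
    cv2.imwrite(f"pics/{n}0.png",read_camera(n))
E
```

```text
pics
{'t': 0.0, 'q': array([-1.23770405e+00,  9.18723836e-02,  1.23192278e+00,  3.28473810e-05,
        1.81980172e+00, -5.66598146e-02]), 'joint_velocities': array([-7.44336832e-05,  1.50795868e-03,  1.48400705e-03, -7.74354835e-04,
        6.01062546e-04, -9.67789116e-04]), 'tau': array([-5.84594527e-04, -4.58732665e+01, -4.18020523e+01, -1.37825596e-04,
        1.16652728e-02,  2.24066406e-05]), 'position': array([ 0.22792215, -0.55474836,  0.2491219 ]), 'ee_rot': array([-6.16918062e-04,  8.30651908e-01, -5.56791166e-01, -7.89874594e-04]), 'force': array([-1.10761045, -0.87123665, -0.28539344]), 'torque': array([-0.00836445, -0.00489685,  0.01836226]), 'width': 1.0035049059521428}
side {'intrinsics': array([[604.56238601,   0.        , 321.12108787],
       [  0.        , 604.56238601, 243.15896785],
       [  0.        ,   0.        ,   1.        ]]), 'rvec': array([ 0.76500004, -2.62056332,  1.06234696]), 'tvec': array([0.48740633, 0.24386701, 0.79351196])}
top {'intrinsics': array([[493.41218776,   0.        , 326.32922357],
       [  0.        , 493.41218776, 238.49164373],
       [  0.        ,   0.        ,   1.        ]]), 'rvec': array([ 2.17202802, -2.22410723,  0.10742022]), 'tvec': array([0.01683582, 0.58748124, 0.8318926 ])}
wrist {'intrinsics': array([[343.15522984,   0.        , 325.13845726],
       [  0.        , 343.15522984, 241.27706734],
       [  0.        ,   0.        ,   1.        ]]), 'rvec': array([-2.41058631,  1.61504412,  0.22860945]), 'tvec': array([-0.5995217 , -0.03517237,  0.37936364])}
```

View pics/side0.png

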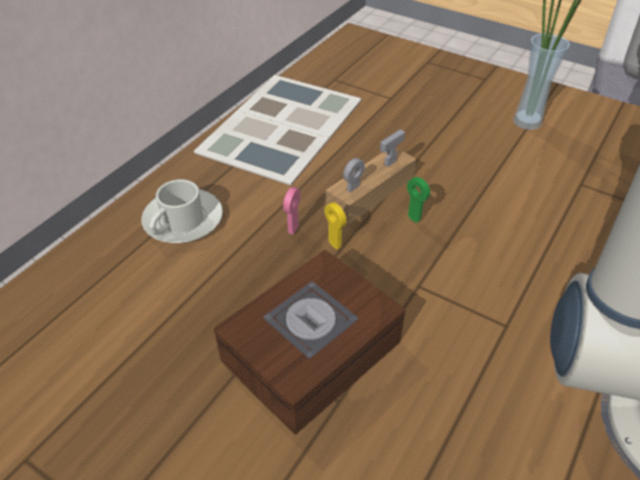

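View pics/top0.png

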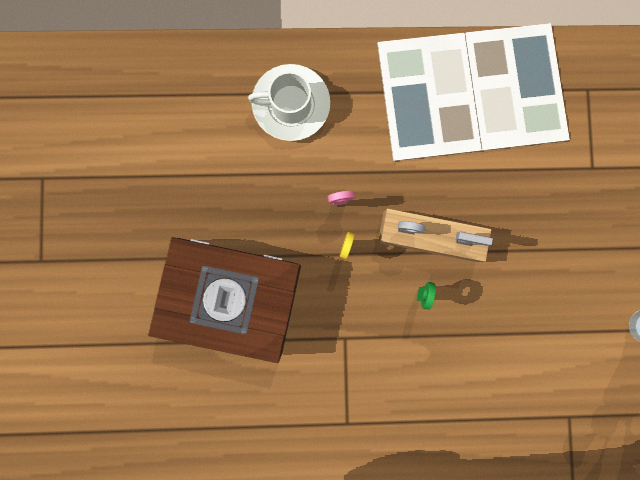

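View pics/wrist0.png

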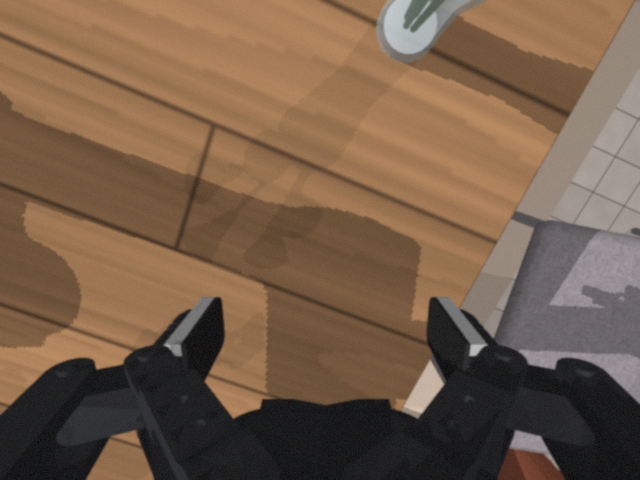

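Candidates: the steel ring key in the pale rest (side 354,174; top 411,227), the steel T key (side 392,148; top 474,239), and the pink (side 292,205), yellow (336,222) and green (418,195) look-alikes. I choose the grey ring key in the rest. The keyhole is at top (224,300), side (311,319). Next I check both in close crops.

```bash
python3 - <<'E'
import cv2,numpy as np
t=cv2.imread("pics/top0.png");s=cv2.imread("pics/side0.png")
def c(im,x,y,w,h,k): return cv2.resize(im[y:y+h,x:x+w],None,fx=k,fy=k,interpolation=cv2.INTER_CUBIC)
a=c(t,370,195,135,75,5); b=c(t,184,262,80,76,5); d=c(s,320,120,110,90,5); e=c(s,260,280,100,80,5)
cv2.imwrite("pics/c1.png",a)
o=np.zeros((500,800,3),np.uint8)
o[:380,:400]=b; o[:400,400:]=cv2.resize(e,(400,320)).repeat(1,0) if 0 else cv2.copyMakeBorder(cv2.resize(e,(400,320)),0,80,0,0,0)
cv2.imwrite("pics/c2.png",o);cv2.imwrite("pics/c3.png",d)
E
```

```text
(no output)
```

View pics/c1.png

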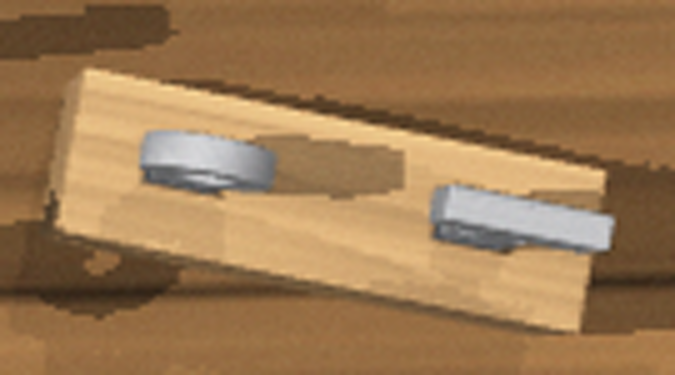

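View pics/c2.png

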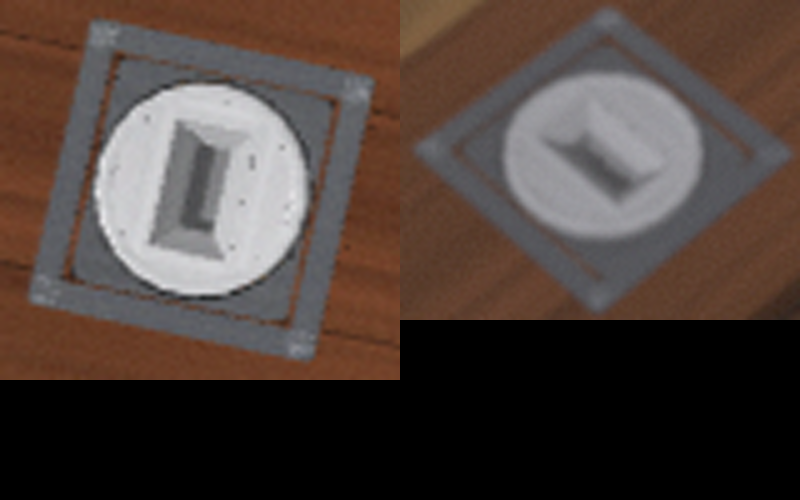

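View pics/c3.png

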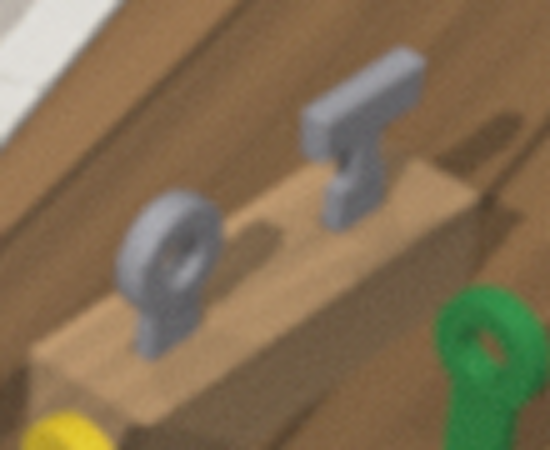

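The choice is confirmed: the steel ring key is in the left slot of the rest (bow top at crop1 (207,152)), and the T key is in the right slot. The lock disc is centred at about (201,189) in crop2, with the slot's mouth corners clearly visible.

```bash
cat > h.py <<'E'
from plant import *
import cv2,numpy as np
from scipy.spatial.transform import Rotation as Rn
def ray(p,uv):
    R=cv2.Rodrigues(p["rvec"])[0];c=-R.T@np.ravel(p["tvec"])
    d=R.T@np.linalg.inv(p["intrinsics"])@np.array([uv[0],uv[1],1.]);return c,d/np.linalg.norm(d)
def onz(p,uv,z):
    c,d=ray(p,uv);return c+d*(z-c[2])/d[2]
def tri(obs):
    A=np.zeros((3,3));b=np.zeros(3)
    for p,uv in obs:
        c,d=ray(p,uv);M=np.eye(3)-np.outer(d,d);A+=M;b+=M@c
    return np.linalg.solve(A,b)
def yaw(a,b): d=np.array(b)-a;return np.degrees(np.arctan2(d[1],d[0]))
def tcp():
    s=read_state();w,x,y,z=s["ee_rot"];return s["position"],Rn.from_quat([x,y,z,w]),s
E
python3 - <<'E'
from h import *
T=camera_params("top");S=camera_params("side")
np.set_printoptions(precision=4,suppress=True)
# lock disc
t=cv2.imread("pics/top0.png");s=cv2.imread("pics/side0.png")
hsv=cv2.cvtColor(t,cv2.COLOR_BGR2HSV)
m=((hsv[...,1]<40)&(hsv[...,2]>165)).astype(np.uint8);m[:262]=0;m[338:]=0;m[:,:184]=0;m[:,264:]=0
c=max(cv2.findContours(m,cv2.RETR_EXTERNAL,cv2.CHAIN_APPROX_NONE)[0],key=cv2.contourArea)
print("top disc",cv2.fitEllipse(c)); k=onz(T,cv2.fitEllipse(c)[0],.082);print(k, cv2.fitEllipse(c)[1][0]*k[2]/1)
hs=cv2.cvtColor(s,cv2.COLOR_BGR2HSV)
m=((hs[...,1]<40)&(hs[...,2]>130)).astype(np.uint8);m[:280]=0;m[360:]=0;m[:,:270]=0;m[:,350:]=0
c=max(cv2.findContours(m,cv2.RETR_EXTERNAL,cv2.CHAIN_APPROX_NONE)[0],key=cv2.contourArea)
es=cv2.fitEllipse(c);print("side disc",es,onz(S,es[0],.082))
q=lambda x,y:(184+x/5-.4,262+y/5-.4)
P=[onz(T,q(*a),.082) for a in [(178,122),(250,135),(220,258),(150,245)]]
print("mouth",np.mean(P,0),[np.linalg.norm(P[i]-P[(i+1)%4]) for i in range(4)],"slot yaw",yaw(P[0],P[3]),yaw(P[1],P[2]), "short",yaw(P[0],P[1]))
Fr=[onz(T,q(*a),.08) for a in [(104,32),(358,90),(300,345),(45,290)]]
print("frame",np.mean(Fr,0),yaw(Fr[0],Fr[3]),yaw(Fr[1],Fr[2]))
q=lambda x,y:(370+x/5-.4,195+y/5-.4)
B=[onz(T,q(*a),.046) for a in [(85,70),(605,172),(582,332),(60,232)]]
print("block",np.mean(B,0),[np.linalg.norm(B[i]-B[(i+1)%4]) for i in range(4)],yaw(B[0],B[1]),yaw(B[3],B[2]))
b=onz(T,q(207,150),.1035);print("bow top",b)
print("bowtop edge yaw",yaw(onz(T,q(143,150),.09),onz(T,q(275,170),.09)))
tb=[onz(T,q(*a),.092) for a in [(447,187),(612,215)]];print("T",yaw(*tb),onz(T,q(522,218),.092))
# side: bow centre
q=lambda x,y:(320+x/5-.4,120+y/5-.4)
print("side hole",onz(S,q(182,252),.082),onz(S,q(171,250),.082))
u=np.subtract(B[1],B[0]);u/=np.linalg.norm(u);mid=np.mean(B,0)
print("pred keys",mid-u*.05,mid+u*.05)
E
```

```text
top disc ((223.72998046875, 299.4689636230469), (40.73402404785156, 41.3239860534668), 31.237430572509766)
[0.4905 0.1692 0.082 ] 3.3401899719238264
side disc ((310.1380920410156, 318.258544921875), (39.50175857543945, 48.13190841674805), 87.642333984375) [0.4874 0.1699 0.082 ]
mouth [0.4903 0.1695 0.082 ] [np.float64(0.02312134979294658), np.float64(0.03964417838156116), np.float64(0.02241534597405618), np.float64(0.039491188614286424)] slot yaw 166.61395476377294 165.5989582314807 short -101.66347155418745
frame [0.4906 0.1691 0.08  ] 166.716980281942 166.33191655084178
block [ 0.5878 -0.182   0.046 ] [np.float64(0.17972189118333834), np.float64(0.05491937669166754), np.float64(0.1793896322704799), np.float64(0.05557896821981021)] -102.37244592153309 -102.16462155509566
bow top [ 0.6007 -0.1282  0.1035]
bowtop edge yaw -99.89737372682798
T -100.91271209349777 [ 0.5778 -0.2307  0.092 ]
side hole [ 0.5949 -0.1373  0.082 ] [ 0.5986 -0.1362  0.082 ]
pred keys [ 0.5985 -0.1332  0.046 ] [ 0.5771 -0.2309  0.046 ]
```

```bash
cat >> h.py <<'E'
def goto(P,yawdeg):
    """shift (cm, tool axes) and turn (rad) to TCP at P with tool x at yaw (deg), from measured pose"""
    p,R,s=tcp();M=R.as_matrix();x=M[:,0];cur=np.degrees(np.arctan2(x[1],x[0]))
    d=(yawdeg-cur+180)%360-180
    print("t",s["t"],"pos",p.round(4),"yaw",round(cur,2),"tilt",M[:,2].round(3),"F",s["force"].round(1),"w",s["width"])
    print("shift cm",(M.T@(np.array(P)-p)*100).round(2),"turn",round(-np.radians(d),4))
E
python3 -c "
from h import *
goto([.599,-.133,.20],-12.3)"
```

```text
t 0.15 pos [ 0.2279 -0.5548  0.2494] yaw -67.67 tilt [-0.     0.001 -1.   ] F [ 1.2 -0.3 -0.4] w 0.9994668257640137
shift cm [-24.91 -50.35   4.98] turn -0.9663
```

Emit:
apply_moves([
  [8.5,[-3,-6,0.6],-0.12],
  [8.5,[-6,-12,1.2],-0.24],
  [8.5,[-8,-16,1.6],-0.36],
  [8.5,[-10,-20,2],-0.48],
  [8.5,[-12,-24,2.5],-0.6],
  [8.5,[-14,-28,3],-0.72],
  [8.5,[-16,-32,3.5],-0.84],
  [8.5,[-18,-36,4],-0.966],
  [8.5,[-20,-40,4.5],-0.966],
  [8.5,[-22,-44,5],-0.966],
  [8.5,[-24,-48,5],-0.966],
  [8.5,[-24.9,-50.35,5],-0.966],
  [8.5,[-24.9,-50.35,5],-0.966],
  [8.5,[-24.9,-50.35,5],-0.966],
  [8.5,[-24.9,-50.35,5],-0.966],
])

```text
t: 1.65
position: [0.5985, -0.1343, 0.2002]
ee_rot: [0.0, 0.994, -0.108, -0.0]
force: [-0.7, -0.2, 0.1]
width: 0.996
```

```bash
python3 -c "
from h import *
import pickle
goto([.599,-.133,.20],-12.3)
p=camera_params('wrist');im=read_camera('wrist');cv2.imwrite('pics/w1.png',im);pickle.dump(p,open('w1.pkl','wb'))"
```

```text
t 1.65 pos [ 0.5985 -0.1343  0.2002] yaw -12.38 tilt [-0.001 -0.    -1.   ] F [-0.7 -0.2  0.1] w 0.995609838424738
shift cm [ 0.02 -0.13  0.02] turn -0.0014
```

View pics/w1.png

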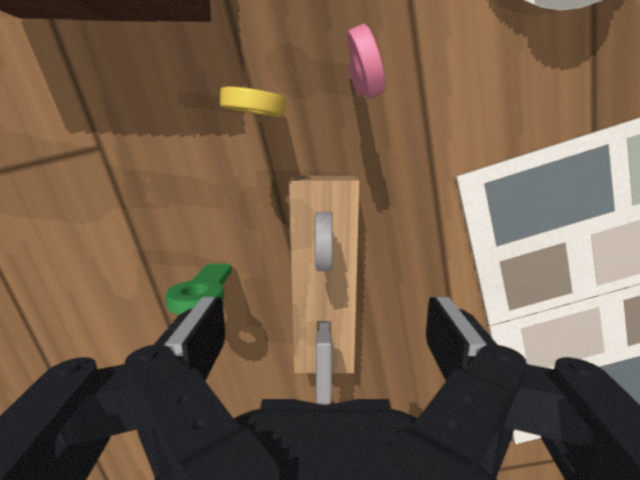

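The wrist view shows the ring key almost under the camera, at about (324,241), with the rest at (325,275) and the T key at (324,360). I now measure the bow in this view.

```bash
python3 - <<'E'
from h import *
import pickle
np.set_printoptions(precision=4,suppress=True)
p=pickle.load(open('w1.pkl','rb'));im=cv2.imread('pics/w1.png');h=cv2.cvtColor(im,cv2.COLOR_BGR2HSV)
print("cam",ray(p,(325,241)))
for n,(x0,y0,x1,y1) in dict(ring=(292,195,356,285),T=(300,320,345,400)).items():
    m=np.zeros(im.shape[:2],np.uint8);m[y0:y1,x0:x1]=((h[...,1]<60)&(h[...,2]>70))[y0:y1,x0:x1]
    c=max(cv2.findContours(m,cv2.RETR_EXTERNAL,cv2.CHAIN_APPROX_NONE)[0],key=cv2.contourArea)
    r=cv2.boundingRect(c);print(n,r,cv2.minAreaRect(c))
    l=cv2.fitLine(c,cv2.DIST_L2,0,.01,.01).ravel()
    for z in (.082,.092,.104): print(z,onz(p,(r[0]+(r[2]-1)/2,r[1]+(r[3]-1)/2),z))
    print("yaw",yaw(onz(p,l[2:]-20*l[:2],.1),onz(p,l[2:]+20*l[:2],.1)))
Bk=[onz(p,a,.046) for a in [(290.5,181.5),(358.5,180.5),(354,373),(294,373)]]
print(Bk,np.mean(Bk,0),yaw(Bk[0],Bk[3]),yaw(Bk[1],Bk[2]))
E
```

```text
cam (array([ 0.6144, -0.0655,  0.3245]), array([-0.0596, -0.2692, -0.9612]))
ring (315, 212, 18, 59) ((323.5, 241.0), (58.0, 17.0), 90.0)
0.082 [ 0.5983 -0.1332  0.082 ]
0.092 [ 0.599  -0.1304  0.092 ]
0.104 [ 0.5998 -0.1271  0.104 ]
yaw -101.9385839937649
T (316, 322, 16, 78) ((323.5, 360.5), (77.0, 15.0), 90.0)
0.082 [ 0.5764 -0.2324  0.082 ]
0.092 [ 0.578  -0.2255  0.092 ]
0.104 [ 0.5799 -0.2172  0.104 ]
yaw 77.53582859024269
[array([ 0.5807, -0.089 ,  0.046 ]), array([ 0.6343, -0.0999,  0.046 ]), array([ 0.5961, -0.2767,  0.046 ]), array([ 0.5405, -0.2645,  0.046 ])] [ 0.5879 -0.1825  0.046 ] -102.90801552202629 -102.17792066791769
```

```bash
python3 -c "
from h import *
goto([.5983,-.1332,.082],-12.2)"
```

```text
t 1.7 pos [ 0.5985 -0.1345  0.2004] yaw -12.41 tilt [-0. -0. -1.] F [0.8 0.3 0.5] w 0.9958750729304315
shift cm [-0.04 -0.12 11.84] turn -0.0036
```

Emit:
apply_moves([
  [6,[0,-0.1,3],0],
  [6,[0,-0.1,6],0],
  [6,[0,-0.1,8.5],0],
  [6,[0,-0.1,10.5],0],
  [6,[0,-0.1,11.8],0],
  [6,[0,-0.1,11.8],0],
  [3,[0,-0.1,11.8],0],
  [0.8,[0,-0.1,11.8],0],
  [0.8,[0,-0.1,11.8],0],
  [0.8,[0,-0.1,11.8],0],
  [0.8,[0,-0.1,11.8],0],
  [0.8,[0,-0.1,11.8],0],
  [0.8,[0,-0.1,11.8],0],
  [0.8,[0,-0.1,11.8],0],
], force=70)

```text
t: 3.1
position: [0.5999, -0.1326, 0.084]
ee_rot: [0.0, 0.994, -0.107, 0.001]
force: [-1.5, -0.4, 6.9]
width: 0.132
```

```bash
python3 -c "
from h import *
goto([.5983,-.1332,.082],-12.2)
cv2.imwrite('pics/w2.png',read_camera('wrist'))"
```

```text
t 3.1 pos [ 0.5999 -0.1326  0.084 ] yaw -12.31 tilt [ 0.002 -0.001 -1.   ] F [-1.5 -0.4  6.9] w 0.13242234800969613
shift cm [-0.14  0.1   0.2 ] turn -0.002
```

View pics/w2.png

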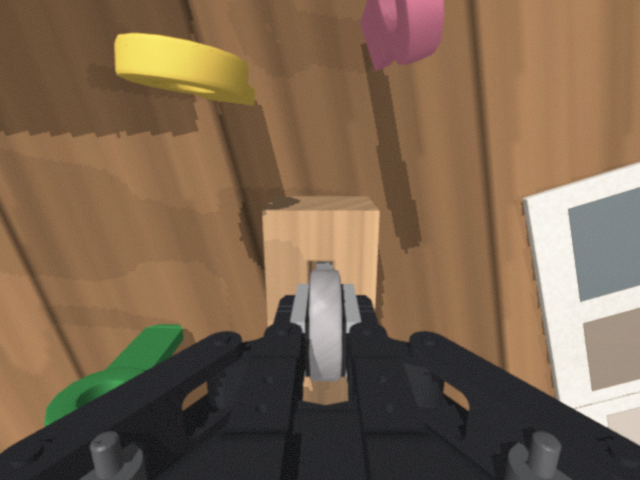

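The ring key is gripped between the pads at about (325,325), opening about 11 mm as expected. I lift it.

Emit:
apply_moves([
  [0.8,[0,0,-0.5],0],
  [0.8,[0,0,-1.2],0],
  [0.8,[0,0,-2.2],0],
  [0.8,[0,0,-3.4],0],
  [0.8,[0,0,-4.6],0],
  [0.8,[0,0,-6.5],0],
  [0.8,[0,0,-9],0],
  [0.8,[0,0,-12],0],
  [0.8,[0,0,-13.5],0],
  [0.8,[0,0,-13.5],0],
  [0.8,[0,0,-13.5],0],
])

```text
t: 4.25
position: [0.5993, -0.1323, 0.2167]
ee_rot: [-0.0, 0.994, -0.107, -0.0]
force: [-0.7, 0.8, -2.1]
width: 0.135
```

```bash
python3 -c "
from h import *
goto([.4895,.1694,.22],76.4)
cv2.imwrite('pics/w3.png',read_camera('wrist'));cv2.imwrite('pics/s3.png',read_camera('side'))"
```

```text
t 4.25 pos [ 0.5993 -0.1323  0.2167] yaw -12.31 tilt [-0.  0. -1.] F [-0.7  0.8 -2.1] w 0.13459712730863516
shift cm [-17.16 -27.14  -0.32] turn -1.5483
```

View pics/w3.png

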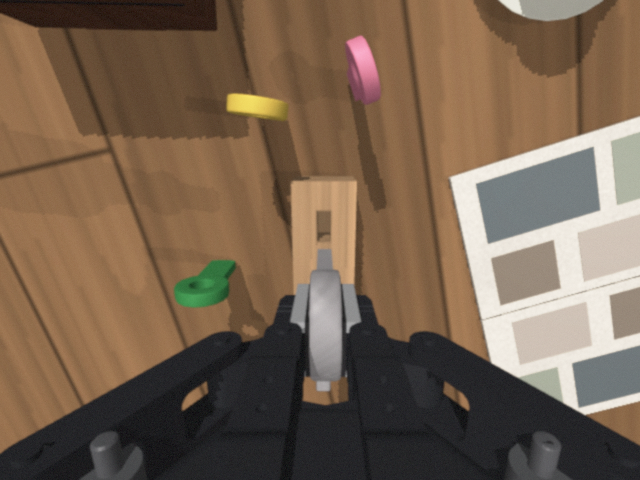

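View pics/s3.png

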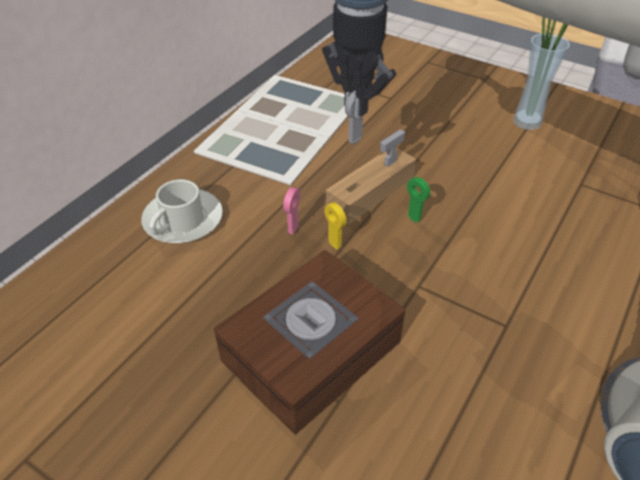

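The key is out of its slot and hangs straight in the grip (bow at rows 270–381, blade end at row 250). The T key is still in the rest. I measure how the key sits relative to the TCP.

```bash
python3 - <<'E'
from h import *
np.set_printoptions(precision=4,suppress=True)
p=camera_params('wrist');P,R,s=tcp();M=R.as_matrix()
im=cv2.imread('pics/w3.png')
cv2.imwrite('pics/c4.png',cv2.resize(im[235:400,270:380],None,fx=3.5,fy=3.5,interpolation=cv2.INTER_CUBIC))
for n,uv in dict(bowfar=(325,269.5),bownear=(325,381)).items():
    print(n,M.T@(onz(p,uv,P[2]-.002)-P)*1000)
print("tip far", M.T@(onz(p,(325,250),P[2]-.066)-P)*1000, M.T@(onz(p,(325,250),P[2]-.074)-P)*1000)
print("bowcols",M.T@(onz(p,(308,330),P[2]+.01)-P)*1000,M.T@(onz(p,(343,330),P[2]+.01)-P)*1000)
# camera and tangents
c,_=ray(p,(325,241));print("cam in tool",M.T@(c-P)*1000)
E
```

```text
bowfar [  0.7529 -22.6722   2.0019]
bownear [ 0.7593 28.8619  1.9918]
tip far [  0.7518 -10.5316  65.9999] [ 0.7518 -8.0118 73.9994]
bowcols [-5.6112 -3.0601 -9.9805] [  7.4951  -3.0866 -10.0248]
cam in tool [   0.7522  -70.4857 -124.3352]
```

View pics/c4.png

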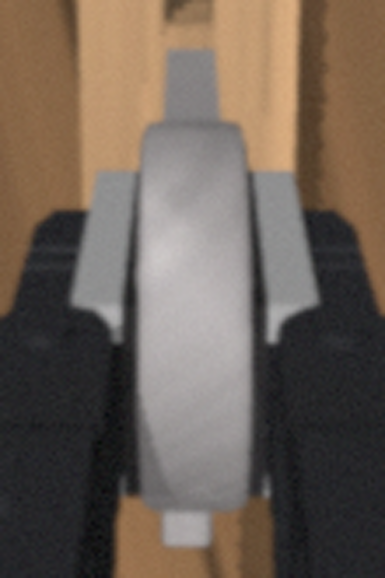

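Emit:
apply_moves([
  [0.8,[-1,-1.5,-0.3],-0.13],
  [0.8,[-3,-4.5,-0.3],-0.27],
  [0.8,[-5,-7.5,-0.3],-0.41],
  [0.8,[-7,-10.5,-0.3],-0.55],
  [0.8,[-9,-13.5,-0.3],-0.69],
  [0.8,[-11,-17,-0.3],-0.83],
  [0.8,[-13,-20.5,-0.3],-0.97],
  [0.8,[-15,-23.5,-0.3],-1.11],
  [0.8,[-16.5,-26,-0.3],-1.25],
  [0.8,[-17.15,-27.1,-0.3],-1.39],
  [0.8,[-17.15,-27.1,-0.3],-1.53],
  [0.8,[-17.15,-27.1,-0.3],-1.55],
  [0.8,[-17.15,-27.1,-0.3],-1.55],
  [0.8,[-17.15,-27.1,-0.3],-1.55],
  [0.8,[-17.15,-27.1,-0.3],-1.55],
])

```text
t: 5.85
position: [0.4897, 0.1686, 0.22]
ee_rot: [-0.0, 0.786, 0.618, -0.0]
force: [0.0, 0.8, -1.9]
width: 0.13
```

```bash
python3 -c "
from h import *
import pickle
goto([.4892,.1696,.22],76.5)
pickle.dump((camera_params('wrist'),tcp()[0],tcp()[1].as_matrix()),open('w5.pkl','wb'))
im=read_camera('wrist');cv2.imwrite('pics/w5.png',im)
cv2.imwrite('pics/c5.png',cv2.resize(im[160:340,225:425],None,fx=3,fy=3,interpolation=cv2.INTER_CUBIC))
"
```

```text
t 5.85 pos [0.4897 0.1686 0.22  ] yaw 76.35 tilt [-0.001 -0.    -1.   ] F [ 0.   0.8 -1.9] w 0.1299295941986983
shift cm [ 0.09 -0.07 -0.  ] turn -0.0026
```

View pics/w5.png

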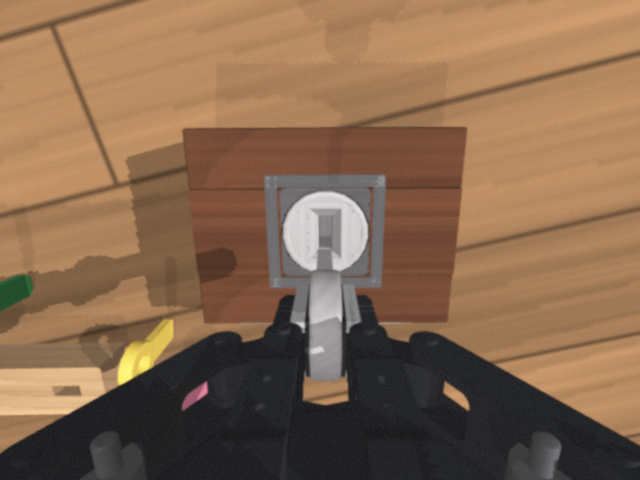

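View pics/c5.png

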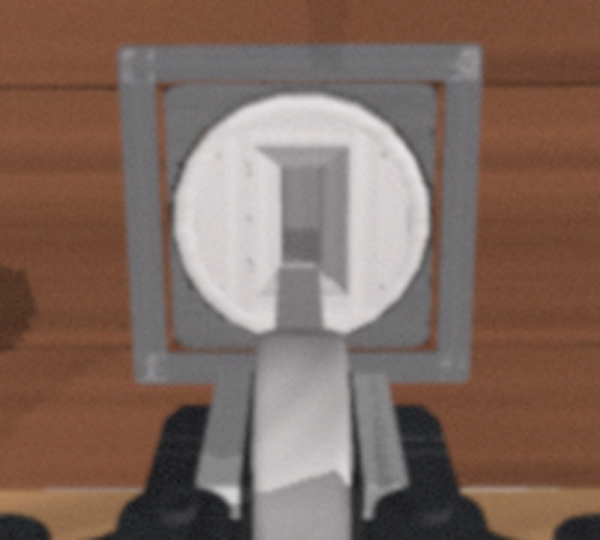

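The view shows the lock disc centred near (326,233), the mouth from (316,209) to (341,258), and the blade tip just below it. I compute the offset.

```bash
python3 - <<'E'
from h import *
import pickle
np.set_printoptions(precision=4,suppress=True)
p,P,M=pickle.load(open('w5.pkl','rb'));im=cv2.imread('pics/w5.png');h=cv2.cvtColor(im,cv2.COLOR_BGR2HSV)
m=((h[...,1]<40)&(h[...,2]>165)).astype(np.uint8);m[270:]=0;m[:180]=0
c=max(cv2.findContours(m,cv2.RETR_EXTERNAL,cv2.CHAIN_APPROX_NONE)[0],key=cv2.contourArea)
W=np.array([onz(p,a,.082)[:2] for a in c[:,0]]);W=W[c[:,0,1]<255]
hull=cv2.convexHull((W*1e4).astype(np.float32))
# circle lsq on hull
w=hull[:,0]/1e4;A=np.c_[2*w,np.ones(len(w))];s=np.linalg.lstsq(A,(w**2).sum(1),rcond=None)[0]
print("disc",s[:2],"r",np.sqrt(s[2]+s[0]**2+s[1]**2))
q=lambda x,y:(225+(x+.5)/3-.5,160+(y+.5)/3-.5)
C=[onz(p,q(*a),.082) for a in [(257,147),(350,147),(346,296)]]
print("mouth c",(C[0]+C[2])/2,np.linalg.norm(C[0]-C[1]),np.linalg.norm(C[1]-C[2]),yaw(C[2],C[1]),yaw(C[0],C[1]))
F=[onz(p,q(*a),.08) for a in [(120,47),(480,47),(469,380),(137,380)]];print("frame",np.mean(F,0),yaw(F[3],F[0]),yaw(F[2],F[1]),yaw(F[0],F[1]))
cc=np.r_[s[:2],.082];print("disc in tool mm",M.T@(cc-P)*1000)
for n,uv in dict(l=q(276,325),r=q(322,325)).items(): print(n,(M.T@(onz(p,uv,P[2]-.05)-P)*1000))
E
```

```text
disc [0.4883 0.1694] r 0.032530723864140285
mouth c [0.4899 0.1692 0.082 ] 0.023997535372778375 0.04057852268605474 165.58934110874628 76.36895395794451
frame [0.4899 0.169  0.08  ] 166.5460306647267 167.18288832010634 76.36571027736932
disc in tool mm [  0.5642  -1.4134 137.9677]
l [-4.0844 -4.1286 50.0029]
r [ 4.2049 -4.1322 50.0009]
```

```bash
python3 -c "
from h import *
goto([.4892,.1694,.112],76.4)"
```

```text
t 5.9 pos [0.4897 0.1686 0.2201] yaw 76.37 tilt [-0. -0. -1.] F [-0.7 -0.2 -1.2] w 0.13331209450902898
shift cm [ 0.07 -0.06 10.81] turn -0.0005
```

Emit:
apply_moves([
  [0.8,[0.07,-0.06,1.5],0],
  [0.8,[0.07,-0.06,3.5],0],
  [0.8,[0.07,-0.06,5],0],
  [0.8,[0.07,-0.06,5.8],0],
  [0.8,[0.07,-0.06,6.2],0],
  [0.8,[0.07,-0.06,6.5],0],
  [0.8,[0.07,-0.06,6.8],0],
  [0.8,[0.07,-0.06,7.1],0],
  [0.8,[0.07,-0.06,7.4],0],
  [0.8,[0.07,-0.06,7.7],0],
  [0.8,[0.07,-0.06,7.7],0],
])

```text
t: 7.0
position: [0.489, 0.1698, 0.1428]
ee_rot: [-0.0, 0.785, 0.619, -0.0]
force: [-0.5, 0.3, -1.5]
width: 0.127
```

```bash
python3 -c "
from h import *
goto([.4892,.1694,.112],76.4);print(read_state()['torque'])"
```

```text
t 7.0 pos [0.489  0.1698 0.1428] yaw 76.49 tilt [-0.001 -0.    -1.   ] F [-0.5  0.3 -1.5] w 0.1273960004053821
shift cm [-0.03  0.03  3.08] turn 0.0016
[0.02912302 0.00933531 0.01261954]
```

Emit:
apply_moves([
  [0.8,[-0.02,0.02,0.4],0],
  [0.8,[-0.02,0.02,0.8],0],
  [0.8,[-0.02,0.02,1.2],0],
  [0.8,[-0.02,0.02,1.6],0],
  [0.8,[-0.02,0.02,2.0],0],
  [0.8,[-0.02,0.02,2.4],0],
  [0.8,[-0.02,0.02,2.7],0],
  [0.8,[-0.02,0.02,2.9],0],
  [0.8,[-0.02,0.02,3.0],0],
  [0.8,[-0.02,0.02,3.1],0],
  [0.8,[-0.02,0.02,3.1],0],
])

```text
t: 8.1
position: [0.4893, 0.1695, 0.1123]
ee_rot: [0.0, 0.785, 0.619, -0.0]
force: [0.6, -0.3, -1.0]
width: 0.133
```

```bash
python3 -c "
from h import *
goto([.4892,.1694,.112],76.4);print(read_state()['torque'])"
```

```text
t 8.1 pos [0.4893 0.1695 0.1123] yaw 76.49 tilt [-0. -0. -1.] F [ 0.6 -0.3 -1. ] w 0.13335609865675227
shift cm [-0.02 -0.01  0.03] turn 0.0016
[-0.01256378 -0.01083882 -0.00800018]
```

Depth is as expected with no force yet. I press gently down to feel for the floor.

Emit:
apply_moves([
  [0.8,[0,0,0.1],0],
  [0.8,[0,0,0.2],0],
  [0.8,[0,0,0.3],0],
  [0.8,[0,0,0.3],0],
])

```text
t: 8.5
position: [0.4895, 0.1697, 0.1118]
ee_rot: [0.0, 0.785, 0.619, 0.001]
force: [-4.2, -1.5, 9.8]
width: 0.126
```

The key is home: it stands on the floor with about 10 N at the expected height. I turn it clockwise.

Emit:
apply_moves([
  [0.8,[0,0,-0.15],0.05],
  [0.8,[0,0,-0.15],0.12],
  [0.8,[0,0,-0.15],0.2],
  [0.8,[0,0,-0.15],0.28],
  [0.8,[0,0,-0.15],0.36],
  [0.8,[0,0,-0.15],0.44],
  [0.8,[0,0,-0.15],0.52],
  [0.8,[0,0,-0.15],0.6],
  [0.8,[0,0,-0.15],0.7],
  [0.8,[0,0,-0.15],0.8],
  [0.8,[0,0,-0.15],0.9],
  [0.8,[0,0,-0.15],1.0],
  [0.8,[0,0,-0.15],1.1],
  [0.8,[0,0,-0.15],1.15],
  [0.8,[0,0,-0.15],1.2],
  [0.8,[0,0,-0.15],1.2],
])

```text
t: 10.1
position: [0.4893, 0.1688, 0.1119]
ee_rot: [0.001, 0.998, 0.067, 0.0]
force: [-3.4, -4.1, 5.5]
width: 0.132
```

```bash
python3 -c "
from h import *
goto([.4892,.1694,.112],76.4);print(read_state()['torque'])"
```

```text
t 10.1 pos [0.4893 0.1688 0.1119] yaw 7.65 tilt [ 0.    -0.002 -1.   ] F [-3.4 -4.1  5.5] w 0.13200853063076984
shift cm [-0.   -0.06 -0.01] turn -1.1999
[-0.76033343  0.68665523  0.1154913 ]
```

Emit:
apply_moves([
  [0.8,[0,0,0],0.05],
  [0.8,[0,0,0],0.1],
  [0.8,[0,0,0],0.14],
  [0.8,[0,0,0],0.18],
  [0.8,[0,0,0],0.18],
])

```text
t: 10.6
position: [0.4893, 0.1687, 0.1119]
ee_rot: [0.001, 1.0, -0.023, 0.0]
force: [-3.6, -3.5, 5.2]
width: 0.128
```

```bash
python3 -c "
from h import *
goto([.4892,.1694,.112],76.4);print(read_state()['torque'])"
```

```text
t 10.6 pos [0.4893 0.1687 0.1119] yaw -2.64 tilt [ 0.    -0.002 -1.   ] F [-3.6 -3.5  5.2] w 0.1281791406345397
shift cm [-0.01 -0.07 -0.01] turn -1.3795
[-0.89373421  0.67496891  0.00323733]
```

Emit:
apply_moves([
  [0.8,[0,0,0],0.03],
  [0.8,[0,0,0],0.06],
  [0.8,[0,0,0],0.06],
])

```text
t: 10.9
position: [0.4893, 0.1687, 0.1119]
ee_rot: [0.001, 0.999, -0.053, 0.0]
force: [-4.1, -3.4, 5.7]
width: 0.134
```

```bash
python3 -c "
from h import *
goto([.4892,.1694,.112],76.4);print(read_state()['torque'])
cv2.imwrite('pics/w6.png',read_camera('wrist'))
im=read_camera('top');cv2.imwrite('pics/t6.png',im)"
```

```text
t 10.9 pos [0.4893 0.1687 0.1119] yaw -6.06 tilt [ 0.    -0.002 -1.   ] F [-4.1 -3.4  5.7] w 0.1338553603741595
shift cm [-0.02 -0.07 -0.01] turn -1.4392
[-0.86680044  0.72685523  0.07835734]
```

View pics/w6.png

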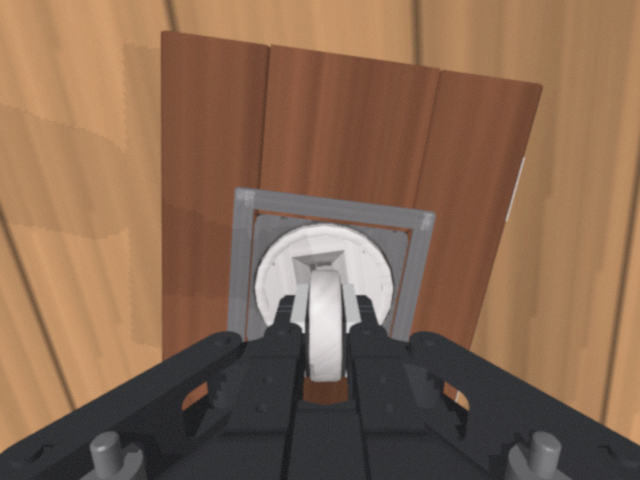

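The mouth's end edge (292,257)–(344,250) lags the key by about the 7° of play, so the lock is near 1.3. I turn further until the torque rises.

Emit:
apply_moves([
  [0.8,[0,0,0],0.03],
  [0.8,[0,0,0],0.03],
])

```text
t: 11.2
position: [0.4892, 0.1686, 0.1119]
ee_rot: [0.001, 0.998, -0.067, 0.0]
force: [-4.6, -4.3, 6.2]
width: 0.128
```

```bash
python3 -c "
from h import *
goto([.4892,.1694,.112],76.4);print(read_state()['torque'])"
```

```text
t 11.2 pos [0.4892 0.1686 0.1119] yaw -7.72 tilt [ 0.    -0.002 -1.   ] F [-4.6 -4.3  6.2] w 0.12803280638788883
shift cm [-0.01 -0.08 -0.01] turn -1.4682
[-0.96018226  0.65595572  0.56191999]
```

Emit:
apply_moves([
  [0.8,[0,0,0],0.03],
  [0.8,[0,0,0],0.03],
])

```text
t: 11.4
position: [0.4892, 0.1686, 0.1119]
ee_rot: [0.001, 0.997, -0.082, 0.0]
force: [-4.0, -4.9, 6.4]
width: 0.132
```

```bash
python3 -c "
from h import *
goto([.4892,.1694,.112],76.4);print(read_state()['torque'])
cv2.imwrite('pics/w7.png',read_camera('wrist'))"
```

```text
t 11.4 pos [0.4892 0.1686 0.1119] yaw -9.39 tilt [ 0.    -0.002 -1.   ] F [-4.  -4.9  6.4] w 0.1319316080718028
shift cm [-0.01 -0.07 -0.01] turn -1.4973
[-1.00223934  0.65541613  1.09334244]
```

View pics/w7.png

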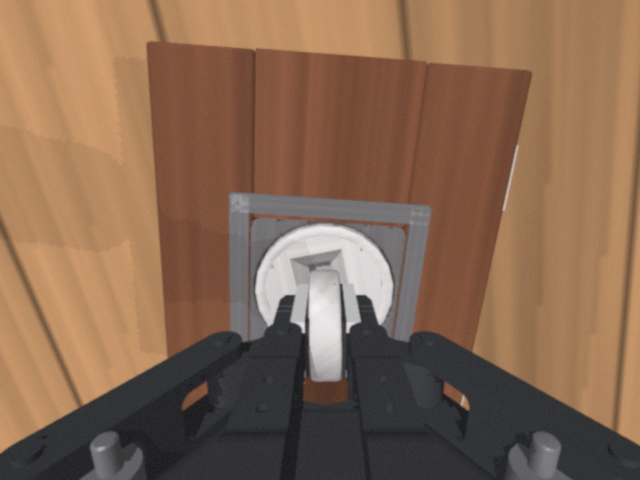

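The torque rose from 0.08 to 0.56 and then 1.09 N m, so the lock is at its end stop. I unload, let go and rise.

Emit:
apply_moves([
  [0.8,[0,0.07,0],-0.03],
  [0.8,[0,0.07,-0.1],-0.06],
  [0.8,[0,0.07,-0.1],-0.06],
  [1.5,[0,0.07,-0.1],-0.06],
  [2.5,[0,0.07,-0.1],-0.06],
  [4,[0,0.07,-0.1],-0.06],
  [5,[0,0.07,-0.1],-0.06],
  [5,[0,0.07,-0.1],-0.06],
  [5,[0,0.07,-1],-0.06],
  [5,[0,0.07,-3],-0.06],
  [5,[0,0.07,-6],-0.06],
  [5,[0,0.07,-10],-0.06],
  [5,[0,0.07,-12],-0.06],
  [5,[0,0.07,-12],-0.06],
  [5,[0,0.07,-12],-0.06],
])

```text
t: 12.95
position: [0.4893, 0.1689, 0.231]
ee_rot: [-0.0, 0.999, -0.052, 0.0]
force: [0.5, 0.0, -0.7]
width: 0.583
```

```bash
python3 -c "
from h import *
goto([.4892,.1694,.112],76.4)
import pickle;pickle.dump(camera_params('wrist'),open('w8.pkl','wb'))
im=read_camera('wrist');cv2.imwrite('pics/w8.png',im)
s=read_camera('side');cv2.imwrite('pics/s8.png',s);cv2.imwrite('pics/c8.png',cv2.resize(s[220:370,220:420],None,fx=3.5,fy=3.5,interpolation=cv2.INTER_CUBIC))
"
```

```text
t 12.95 pos [0.4893 0.1689 0.231 ] yaw -6.02 tilt [ 0.001  0.    -1.   ] F [ 0.5  0.  -0.7] w 0.5830552563769934
shift cm [-0.03 -0.05 11.9 ] turn -1.4385
```

View pics/w8.png

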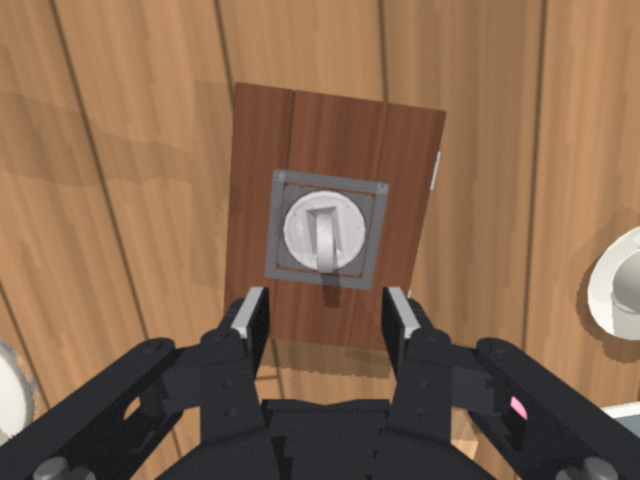

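View pics/s8.png

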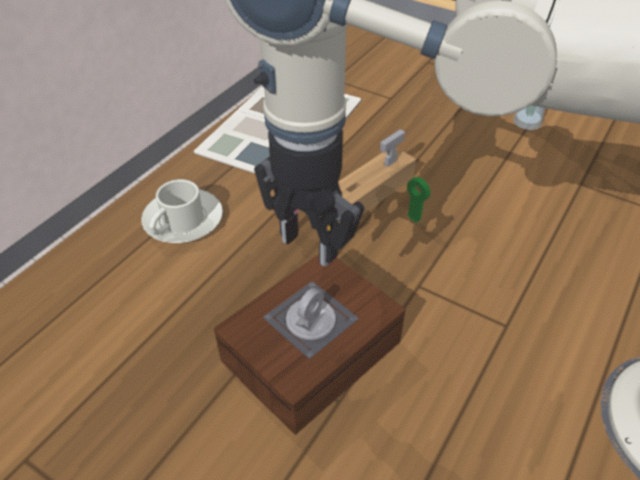

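View pics/c8.png

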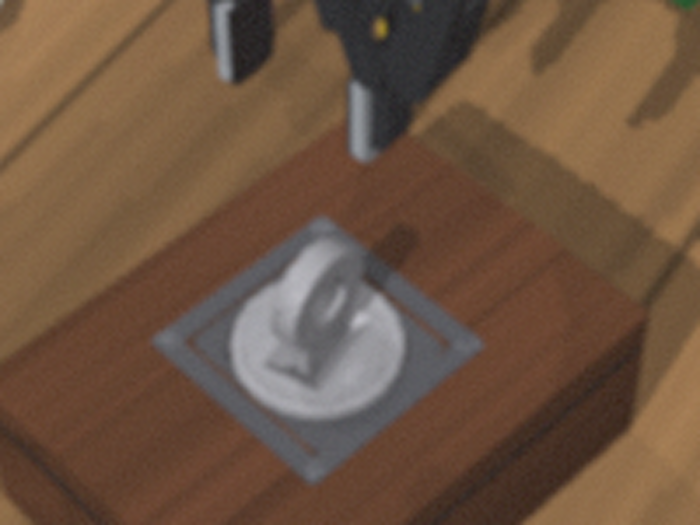

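The key stands in the lock, released (wrist 325,240; side 312,300), and the T key is still in its rest. I check the lock angle and bow height.

```bash
python3 -c "
import cv2
im=cv2.imread('pics/w8.png');cv2.imwrite('pics/c9.png',cv2.resize(im[160:300,255:400],None,fx=4,fy=4,interpolation=cv2.INTER_CUBIC))"
```

```text
(no output)
```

View pics/c9.png

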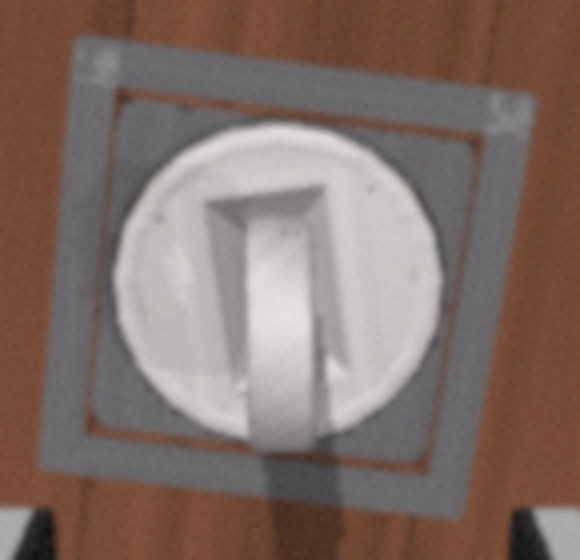

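```bash
python3 - <<'E'
from h import *
import pickle
p=pickle.load(open('w8.pkl','rb'));q=lambda x,y:(255+(x+.5)/4-.5,160+(y+.5)/4-.5)
C=[onz(p,q(*a),.082) for a in [(205,205),(326,186),(350,376),(228,385)]]
print("long R",yaw(C[1],C[2]),"long L",yaw(C[0],C[3]),"short",yaw(C[0],C[1]))
print("lock deg: ", 76.4-yaw(C[0],C[1]), (166.4-180)-yaw(C[1],C[2]))
# bow height from image: tangents of a 44 mm disc along the rows
P,R,s=tcp();M=R.as_matrix();c,_=ray(p,(325,241))
a=[]
for uv in [q(280,213),q(283,453)]:
    d=M.T@ray(p,uv)[1];a.append(np.arctan2(d[1],d[2]))
D=.022/np.sin((a[1]-a[0])/2);b=sum(a)/2;cc=M.T@(c-P)
print("bow ctr z",P[2]-(cc[2]+D*np.cos(b)))
E
```

```text
long R -88.38208636623297 long L -89.70112366960838 short 3.0149895095843244
lock deg:  73.38501049041568 74.78208636623297
bow ctr z 0.11288566048696216
```

```bash
python3 - <<'E'
from h import *
p=camera_params("side")
b=onz(p,(310.14,318.26),.082)
for z in (.11,.113,.116,.132,.135): print(z,cv2.projectPoints(np.array([[b[0],b[1],z]]),p["rvec"],p["tvec"],p["intrinsics"],None)[0].ravel())
s=cv2.imread('pics/s8.png');cv2.imwrite('pics/c10.png',cv2.resize(s[280:345,275:350],None,fx=8,fy=8,interpolation=cv2.INTER_CUBIC))
E
```

```text
0.11 [309.8392181  305.37476915]
0.113 [309.80609086 303.95562727]
0.116 [309.77278394 302.52878852]
0.132 [309.59205143 294.78636717]
0.135 [309.5575719  293.30929479]
```

View pics/c10.png

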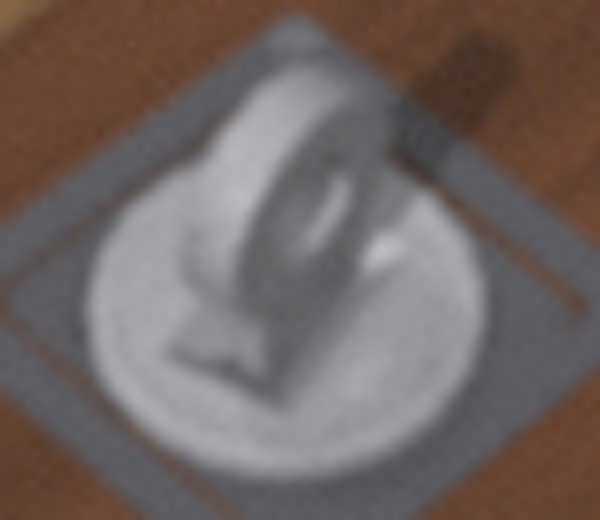

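The side view gives a bow centre at about row 305; for fully home I predict 305.4, so the key is home. I hand it in.

```bash
python3 -c "
from plant import *
print(sign_off())"
```

```text
the job is handed in; nothing more can be done
None
```

The box should now be unlocked. I put the ring-bow steel key fully into the keyhole, turned it clockwise to the end stop, let go and raised the arm clear. It was handed in at about 13 s of the 48 s; sign-off gives no verdict.

- **Seating:** Pressing down, the key met the slot floor with about 10 N at the expected height. After release, the side view put the bow centre at row 305, against 305.4 predicted for fully home. A rougher wrist-view estimate gave 113 mm instead of 110 mm; one pixel there is worth about 4 mm, so I did not act on it.
- **Lock angle:** At the stop the turning torque rose from 0.08 to 1.09 N m. Measured from the slot edges after release, the lock stands at 73.4° and 74.8°, against the 75° stop and the 60° where the bolt clears.
- **Everything else:** The T-shaped key is still in its rest. I never went near the coloured look-alikes, the cup or the vase, but I did not check each of them in the last pictures. The gripper is about 12 cm above the lock and touching nothing.

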